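# Push the row of fresh pavers home against the stop

## Robot

A 6-joint arm with a two-finger parallel gripper is mounted at the origin on the work surface. World frame = base frame: x ahead of the robot, y to its left, z up, the work surface at z = 0. Lengths are in m, angles in degrees, forces in N, time in s.
With the tool pointing down it reaches from about 0.25 to 0.725 m from the base axis. Payload 9.7 kg.
Tool frame: the origin (TCP) lies between the finger pads; the fingertips stand 22 mm ahead of it and the grasp point (between the pads) lies 3 mm ahead of it; z points along the fingers, y is the line along which they close (so a half turn about z gives the same grasp; the last joint's range is limited). The gripper opens to 85 mm and grips with 20 to 120 N. Pads are 22 mm wide; open, the fingers measure 114 mm over their backs; the gripper's body (76 mm by 85 mm) begins 54 mm behind the grasp point. The pads swing forward as they close: fully open they stand 13 mm farther back than shut.
Start: joints at [-65.89, 4.979, 10.078, 95.1, 0, 90], TCP at [0.225, -0.502, 0.253] pointing down, gripper open.
Joint ranges: [-179.16, 179.16], [-48.56, 103.87], [-65.8, 70.77], [-126.05, 130.52], [-82.76, 87.17], [-180, 180]. Speed limits (degrees/s): [127.2, 127.2, 147.25, 180, 180, 180].

## Interface

Orientations are given as [roll, pitch, yaw] about the fixed x, y, z axes, in that order (R = Rz(yaw) Ry(pitch) Rx(roll)).
In Python, from workcell import bot, viewer, finder gives the robot as it stands.
- The arm moves only by the tool move_arm, never from a script. Its arguments are lists of equal length, an entry for each row: "offset": the shift along the tool's x, y, z in cm, a list of three; "twist": the turn, a rotation vector about the tool's x, y, z in rad, a list of three; "grip": the opening, from 0 (shut) to 1 (fully open). In form: {"offset": [[x, y, z], ...], "twist": [[ax, ay, az], ...], "grip": [grip, ...]}. A call has 1 to 5 rows; each row shifts and turns the commanded pose from where the row before left it, along the tool's axes as they then stand; what a row does not reach is not made up. A row lasts 1/10 s, in which the tool goes at most 50 mm and 8.59 degrees, less where a joint would pass 70% of its speed; a pose out of reach is approached as far as the arm can. A call is refused whole if a number of a shift passes 5 or a number of a turn 0.15, either way. A call with a gripper value outside its range is refused whole. The fingers move at their own pace and stop on an object; "force" is the grip in N (left out, the last holds). Time passes only in rows, so rows that do not move let the fingers close. It gives the time, the measured TCP pose, the force, the opening and the grip force at its end, in the units of the state.
- bot.get_obs(): the state, without advancing time (a new reading comes with each control period).
- viewer.camera(name): name is "scene" or "top"; returns a dict with "color" (480x640x3 uint8, red, green, blue), "depth" (480x640 float32, m along the optical axis (not along the pixel's ray), 0 where there is no reading), "vfov" (degrees; the focal length in pixels is half the picture's height over the tangent of half this angle, whatever the lens; pixels are square), "cx", "cy" (the principal point, pixels), "k1" (the pictures are not rectified: a ray, as slopes to the right and down, at radius r is drawn at 1 + k1 r^2 times it, then the intrinsics apply), "position" and "attitude" of the camera in the world. Camera axes: x right, y down, z forward; pixel columns grow to the right and rows downward; lengths in m; the calibration is good to about 2 mm. A picture is of the moment at which its call begins.
- bot.job_done(): hands the job in; it is judged then, once.
Trained networks look in a picture, given as the dict that the camera call returned (one of the last four; its "shot" number tells which), for a name from the list of things; names that differ only in an ending like _2 or _b are one class to them, and where a whole thing is asked for, a point or a joint stands for the part that bears it (a point fixed in the world has none). Each returns a list of dicts, best first, with "p" (0 to 1); they miss things now and then, are a little off and sometimes report something else, mostly with a low value. They report only what shows in the picture. A call takes as long as a camera call. They do not tell look-alikes from the thing itself.
- finder.boxes_of(picture, thing): "position" ([column, row] in pixels, amid what is visible of it).
- finder.pinpoint(picture, thing): "position" ([column, row] in pixels: a listed point, or the origin of a listed thing).
The state is a dict: "time": time; "q": joint angles; "qd": joint speeds; "joint_efforts": joint torques, N m; "ee_pos": TCP position; "tcp_rot": TCP orientation; "wrist_force": force on the tool from outside, world axes, zero at the start; "torque": the same for the moment, N m; "opening": finger opening in m; "grasp_force": force on a finger pad.
Only numpy, scipy, OpenCV 4.12 (cv2) and the standard library are available. Lean on these libraries where they do the work, as an engineer would, in place of code of your own. Each camera call takes 0.05 s, during which the arm holds its last target. There are 200 camera calls.

## Task

Four small concrete pavers stand in a touching row in the steel channel: with the fingertips, push the last one from behind so that the whole row slides along the channel as one train, staying closed up, until it sits fully home against the upright end stop with no gaps, then draw back clear of it. The pavers are freshly cast, so push gently: do not pinch, lift, tip or ram them. Leave the spare paver, the bottle, the bowl and the brush where they are.

Things in the scene. Friction and masses are not known exactly. Their poses are not given: they have to be found in the camera images.
- channel: Dark steel channel fixed to the bench, 370 mm long, 74 mm wide; place and turn differ each time. Origin: centre of its underside, on the bench; y along it, x across it, z up. Its floor is 6 mm above the bench; a lip along each side, 8 mm wide, reaches 14 mm above the bench; 58 mm between the lips, so pavers have 1.5 mm play each side.
- stop: Upright bright steel plate, 74 mm wide, 12 mm thick, top 51 mm above the bench, fixed across one end of the channel, 165 mm from its middle; which end differs each time. Origin: mid-plate, on the channel floor; y along the channel; working face 6 mm from the origin towards the channel's middle. Bolted ears outside the lips reach 14 mm above the bench, 52 mm from the middle line.
- sill: Flat steel strip 1.5 mm high, 12 mm wide, across the channel floor at the open end, 165 mm from the channel's middle, opposite the stop. Origin: centre of its underside, on the channel floor. At the start the row's middle is within 30 mm of the channel's middle, so 38 to 99 mm are free between the row and the stop, and likewise behind the row.
- paver_a: Grey concrete paver, plain block 55 mm across the channel, 45 mm along it, 35 mm high, about 0.2 kg. Origin: centre of its underside; y along the channel, z up. End paver of the row on the channel's -y side; with the stop on the +y side it is the last one, the one to push. The whole row slides under about 3 to 7 N; more than 45 N from the fingers spoils a paver.
- paver_b: Grey concrete paver, plain block 55 mm across the channel, 45 mm along it, 35 mm high, about 0.2 kg. Origin: centre of its underside; y along the channel, z up. Second from the -y end.
- paver_c: Grey concrete paver, plain block 55 mm across the channel, 45 mm along it, 35 mm high, about 0.2 kg. Origin: centre of its underside; y along the channel, z up. Third from the -y end.
- paver_d: Grey concrete paver, plain block 55 mm across the channel, 45 mm along it, 35 mm high, about 0.2 kg. Origin: centre of its underside; y along the channel, z up. End paver of the row on the channel's +y side; with the stop on the -y side it is the last one, the one to push.
- spare_paver: A fifth paver of the same make, standing loose on the bench well beside the channel (left side); not part of the row. Origin: centre of its underside.
- water_bottle: Clear drinking bottle with a green cap, 60 mm across, 160 mm high, standing loose on the bench (right side). Origin: centre of its underside.
- steel_bowl: Shallow metal bowl, 140 mm across, 45 mm high, loose on the bench (left side, farther out). Origin: centre of its underside.
- dust_brush: Small hand brush lying loose on the bench (right side). Origin: near the middle of its length, on the bench.
There are look-alikes about, which are no part of the job. What is shaped like the paver_b but green is not meant. What is shaped like the paver_c but black is not meant.

How it is judged (in metres and radians):
At the end, for the whole second after the job is handed in: All four pavers stand flat in the channel at rest: the leading one within 4 mm of the stop's face, and the last one within 5 mm of where it stands when the whole row is closed up against the stop (((horizontal distance between paver_a and stop below 0.0325 m and horizontal distance between paver_d and stop below 0.1685 m) or (horizontal distance between paver_d and stop below 0.0325 m and horizontal distance between paver_a and stop below 0.1685 m)) and z of each of paver_a, paver_b, paver_c, paver_d in the frame of channel below 0.009 m and x of paver_a in the frame of channel between -0.006 and 0.006 m and angle between each of paver_a, paver_b, paver_c, paver_d's own z axis and vertical below 0.1 rad and linear speed of each of paver_a, paver_b, paver_c, paver_d below 0.01 m/s and x of paver_b in the frame of channel between -0.006 and 0.006 m and x of paver_c in the frame of channel between -0.006 and 0.006 m and x of paver_d in the frame of channel between -0.006 and 0.006 m); the robot touches nothing.
It fails at once if a paver of the row is lifted more than 10 mm off the channel floor, or tipped by more than 0.3 rad (z of any of paver_a, paver_b, paver_c, paver_d in the frame of channel above 0.016 m or angle between any of paver_a, paver_b, paver_c, paver_d's own z axis and vertical above 0.3 rad).
It fails at once if the row comes apart: gaps of more than 10 mm in all between the pavers (distance between paver_a and paver_d above 0.145 m).
It fails at once if a paver is pinched or rammed: more than 45 N between the fingers and a paver (contact force between the fingers and paver_a above 45 N or contact force between the fingers and paver_b above 45 N or contact force between the fingers and paver_c above 45 N or contact force between the fingers and paver_d above 45 N).
It fails at once if the spare paver, bottle, bowl or brush is moved by more than 20 mm (distance of any of spare_paver, water_bottle, steel_bowl, dust_brush from where it was at the start of the episode above 0.02 m).
It also fails if it takes over 35 s, if anything falls off the work surface, if the arm or the gripper's body presses on something with over 40 N, if the wrist force passes 120 N, or if a joint passes its speed limit or range.

## Working session

There is one attempt and no reset: what is moved stays moved. The work goes in short steps, Python scripts to look and compute and a tool call to move; the robot and the scene stay as the last step left them, time stands still between calls to the robot, and variables do not carry over. Pictures are saved under pics/ and viewed, at most 10 in all, crops included, and the job is handed in when it is done.

Besides the shell and the picture viewer there is one more tool, called after "Emit:" by a JSON object that holds its "name" and its "arguments". move_arm: Moves the arm, as the interface text tells. Its arguments: {"type":"object","properties":{"offset":{"type":"array","items":{"type":"array","items":{"type":"number"}}},"twist":{"type":"array","items":{"type":"array","items":{"type":"number"}}},"grip":{"type":"array","items":{"type":"number"}},"force":{"type":"number"}},"required":["offset","twist","grip"]}

```bash
mkdir -p pics && cat > h.py <<'E'
import numpy as np, cv2
from scipy.spatial.transform import Rotation as R
from workcell import bot, viewer, finder
def rot(p):
    a=np.array(p['attitude'],float)
    if a.shape==(3,3): return a
    if a.size==4: return R.from_quat(a).as_matrix()
    return R.from_euler('xyz',a,degrees=True).as_matrix()
def ray(p,uv):
    f=240/np.tan(np.radians(p['vfov'])/2)
    uv=np.atleast_2d(np.array(uv,float)); s=(uv-[p['cx'],p['cy']])/f; d=s.copy()
    for _ in range(20): s=d/(1+p['k1']*(s**2).sum(1,keepdims=True))
    return np.c_[s,np.ones(len(s))]
def at_depth(p,uv):
    uv=np.atleast_2d(np.array(uv)); i=np.round(uv).astype(int)
    z=p['depth'][i[:,1],i[:,0]]
    return (ray(p,uv)*z[:,None])@rot(p).T+np.array(p['position'])
def at_z(p,uv,z):
    r=ray(p,uv)@rot(p).T; o=np.array(p['position'])
    return o+r*((z-o[2])/r[:,2])[:,None]
E
python3 - <<'E'
from h import *
for n in ("top","scene"):
    p=viewer.camera(n); cv2.imwrite(f"pics/{n}.png",p["color"][:,:,::-1])
    print(n,p['vfov'],p['cx'],p['cy'],p['k1'],p['position'],p['attitude'])
    for t in ("channel","stop","sill","paver_a","spare_paver","water_bottle","steel_bowl","dust_brush"):
        print(t,[(np.round(d['position']).tolist(),round(d['p'],2),np.round(at_depth(p,d['position'])[0],3).tolist()) for d in finder.pinpoint(p,t)[:7]])
print(bot.get_obs())
E
```

```text
top 46.018697646804405 321.33417524910783 236.52910218996433 -0.1280214406960443 [ 0.40561575 -0.00758754  1.37594169] [-173.40974658   -0.4742591   -90.44728454]
channel [([310.0, 243.0], 0.93, [0.545, 0.006, 0.037]), ([284.0, 241.0], 0.62, [0.55, 0.07, 0.041])]
stop [([377.0, 248.0], 0.93, [0.532, -0.151, 0.05])]
sill [([319.0, 243.0], 0.25, [0.544, -0.014, 0.044])]
paver_a [([299.0, 241.0], 0.92, [0.549, 0.033, 0.044]), ([284.0, 242.0], 0.92, [0.548, 0.07, 0.04]), ([318.0, 240.0], 0.89, [0.551, -0.012, 0.043]), ([344.0, 296.0], 0.84, [0.418, -0.072, 0.039]), ([315.0, 191.0], 0.71, [0.672, -0.006, 0.033]), ([341.0, 247.0], 0.55, [0.533, -0.065, 0.041])]
spare_paver [([177.0, 288.0], 0.96, [0.44, 0.326, 0.034])]
water_bottle [([459.0, 208.0], 0.78, [0.619, -0.34, 0.091])]
steel_bowl [([162.0, 201.0], 0.8, [0.656, 0.373, 0.008]), ([175.0, 290.0], 0.75, [0.435, 0.329, 0.037])]
dust_brush [([469.0, 277.0], 0.79, [0.461, -0.378, 0.021])]
scene 51.97430078986881 322.4632459595038 239.0627316413063 0.036209150306870934 [0.87500154 0.42996062 0.82026073] [-144.21987181    0.32282641  145.3
[... 722 characters left out ...]
.73, [0.459, -0.361, 0.016])]
{'time': 0.9, 'q': array([-6.58909062e+01,  4.97639920e+00,  1.00786956e+01,  9.51018714e+01,
       -1.05007770e-03,  8.99999332e+01]), 'qd': array([-0.03397634, -0.00218107, -0.07455551, -0.01936412,  0.06026263,
        0.07596375]), 'joint_efforts': array([ 1.69954372e-03, -5.20103431e+01,  4.64848566e+01,  1.64190482e-03,
        7.80095024e-05, -1.80875236e-05]), 'ee_pos': array([ 0.22464825, -0.50200548,  0.25331247]), 'tcp_rot': array([1.79999575e+02, 1.05007820e-03, 2.41091606e+01]), 'wrist_force': array([ 0.08781798, -0.29470069, -0.74808589]), 'torque': array([ 0.05081143, -0.01678322,  0.0109701 ]), 'grasp_force': 0.0, 'opening': 0.08523330209153229}
```

```bash
python3 - <<'E'
import cv2
im=cv2.imread("pics/top.png"); cv2.imwrite("pics/topc.png",cv2.resize(im[170:320,220:420],None,fx=4,fy=4,interpolation=cv2.INTER_CUBIC))
E
```

```text
(no output)
```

View pics/scene.png

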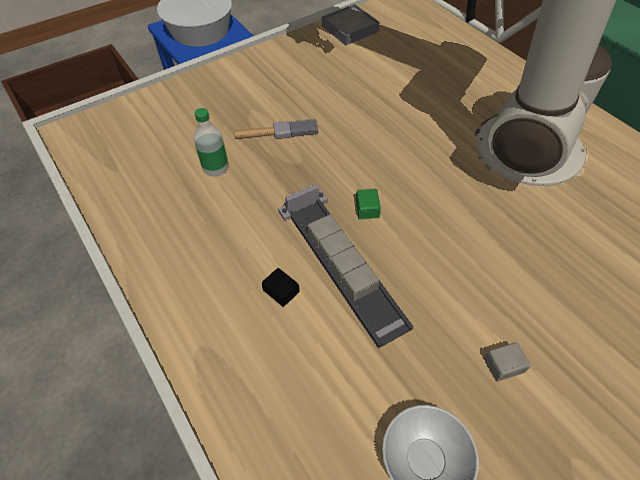

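View pics/topc.png

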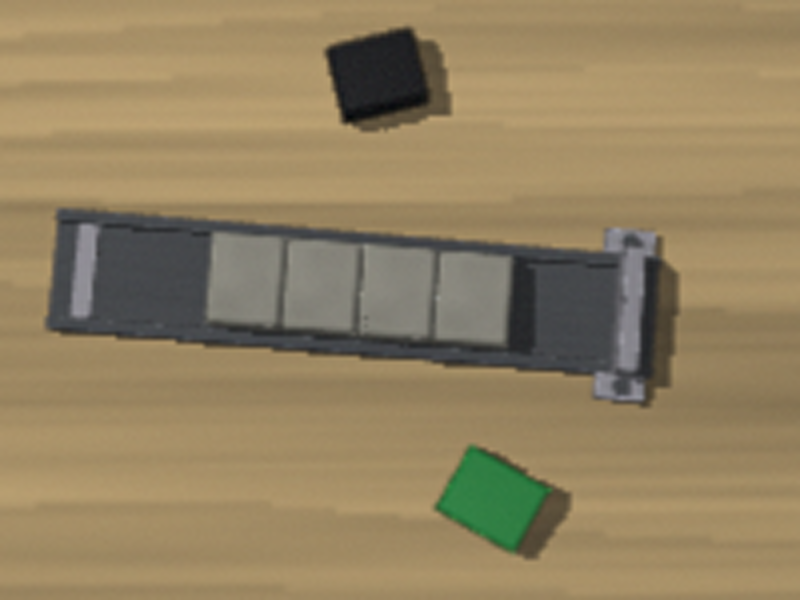

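The row is the four touching grey blocks in the channel, at top-view pixels (281–349, 228–257). The black block (315,189) and green block (342,295) stand outside the channel and are look-alikes; the grey spare is at (177,288). The bright stop is on the right (378,247), on the world −y side, and the sill is at the left end (241,238). The paver to push is therefore the leftmost, at (281,240).

```bash
cat > meas.py <<'E'
from h import *
p=viewer.camera("top")
c=lambda q:np.array(q)/4-0.5*3/4+[220,170]
L=at_z(p,c([[60,211],[48,330],[612,251],[600,374]]),0.014)[:,:2]
P=at_z(p,c([[211,232],[206,322],[513,255],[508,346]]),0.041)[:,:2]
S=at_z(p,c([[622,247],[614,371],[645,250],[638,374]]),0.051)[:,:2]
print(L,P,S,sep="\n")
a=(L[0]+L[1])/2; b=(L[2]+L[3])/2; u=(b-a)/np.linalg.norm(b-a)
print("u",u,"angle",np.degrees(np.arctan2(u[1],u[0])))
n=np.array([-u[1],u[0]])
for X in (L,P,S): print(np.c_[(X-a)@u,(X-a)@n].round(4).tolist())
print(a)
# depth-based row top points
v,w=np.mgrid[215:270,225:385]; uv=np.c_[w.ravel(),v.ravel()]; X=at_depth(p,uv)
m=(X[:,2]>0.036)&(X[:,2]<0.047); print(m.sum()); Y=X[m][:,:2]
r=cv2.minAreaRect(Y[((Y-a)@u<0.3)].astype(np.float32)); print(r, cv2.boxPoints(r))
E
python3 meas.py
```

```text
[[ 0.59905285  0.19099768]
 [ 0.52632297  0.19759117]
 [ 0.57219261 -0.14493435]
 [ 0.49735383 -0.13632955]]
[[ 0.58191515  0.0966576 ]
 [ 0.52810908  0.09951627]
 [ 0.56688486 -0.0830961 ]
 [ 0.51259232 -0.07942292]]
[[ 0.57001276 -0.14718254]
 [ 0.49656034 -0.14111737]
 [ 0.56813415 -0.16080741]
 [ 0.49467371 -0.15524859]]
u [-0.08305777 -0.99654473] angle -94.76434839221395
[[0.0003, 0.0365], [-0.0003, -0.0365], [0.3373, 0.0376], [0.3349, -0.0376]]
[[0.0957, 0.0273], [0.0973, -0.0266], [0.2761, 0.0272], [0.2769, -0.0272]]
[[0.3397, 0.0357], [0.3397, -0.038], [0.3534, 0.0349], [0.354, -0.0387]]
[0.56268791 0.19429443]
1574
((0.548008918762207, 0.00833497941493988), (0.1800740510225296, 0.05478356406092644), 84.85133361816406) [[ 0.5126477  -0.07888062]
 [ 0.56721026 -0.08379691]
 [ 0.58337015  0.09555057]
 [ 0.5288076   0.10046687]]
```

Emit:
{"name": "move_arm", "arguments": {"offset": [[2, -1.5, 0], [3.7, -2.9, 0], [3.7, -2.9, 0], [3.7, -2.9, 0], [3.7, -2.9, 0]], "twist": [[0, 0, 0], [0, 0, 0], [0, 0, 0], [0, 0, 0], [0, 0, 0]], "grip": [0.1, 0.1, 0.1, 0.1, 0.1]}}

```text
time: 1.45
ee_pos: [0.3249, -0.3122, 0.2534]
tcp_rot: [180.0, -0.0, 24.1]
wrist_force: [0.4, 0.1, 0.2]
opening: 0.012
grasp_force: 0.0
```

Emit:
{"name": "move_arm", "arguments": {"offset": [[3.7, -2.9, 0], [3.7, -2.9, 0], [3.7, -2.9, 0], [3.7, -2.9, 0], [3.7, -2.9, 0]], "twist": [[0, 0, 0], [0, 0, 0], [0, 0, 0], [0, 0, 0], [0, 0, 0]], "grip": [0.1, 0.1, 0.1, 0.1, 0.1]}}

```text
time: 1.95
ee_pos: [0.4346, -0.104, 0.2536]
tcp_rot: [180.0, -0.0, 24.1]
wrist_force: [0.5, -1.0, -0.2]
opening: 0.0087
grasp_force: 0.0
```

Emit:
{"name": "move_arm", "arguments": {"offset": [[3.7, -2.9, 0], [3.7, -2.9, 0], [3.7, -2.9, 0], [3.7, -2.9, 0], [3.0, -2.3, 0]], "twist": [[0, 0, 0], [0, 0, 0], [0, 0, 0], [0, 0, 0], [0, 0, 0]], "grip": [0.1, 0.1, 0.1, 0.1, 0.1]}}

```text
time: 2.45
ee_pos: [0.5405, 0.0962, 0.2531]
tcp_rot: [-180.0, -0.0, 24.2]
wrist_force: [-0.5, -0.3, 0.1]
opening: 0.0087
grasp_force: 0.0
```

Emit:
{"name": "move_arm", "arguments": {"offset": [[0, 0, 0], [0, 0, 0], [0, 0, 0], [0, 0, 0], [0, 0, 0]], "twist": [[0, 0, -0.14], [0, 0, -0.14], [0, 0, -0.14], [0, 0, -0.14], [0, 0, -0.14]], "grip": [0.1, 0.1, 0.1, 0.1, 0.1]}}

```text
time: 2.95
ee_pos: [0.5398, 0.0938, 0.2533]
tcp_rot: [-180.0, 0.0, 64.6]
wrist_force: [-0.4, -0.2, -0.7]
opening: 0.0086
grasp_force: 0.0
```

Emit:
{"name": "move_arm", "arguments": {"offset": [[0, 0, 0], [0, 0, 0], [0, 0, 0], [0, 0, 0]], "twist": [[0, 0, -0.14], [0, 0, -0.14], [0, 0, -0.085], [0, 0, 0]], "grip": [0.1, 0.1, 0.1, 0.1]}}

```text
time: 3.35
ee_pos: [0.5398, 0.0937, 0.2533]
tcp_rot: [180.0, -0.0, 85.2]
wrist_force: [0.4, 0.0, -0.1]
opening: 0.0088
grasp_force: 0.0
```

Emit:
{"name": "move_arm", "arguments": {"offset": [[3.2, 1.45, 0], [0, 0, 5], [0, 0, 5], [0, 0, 4.5], [0, 0, 0]], "twist": [[0, 0, 0], [0, 0, 0], [0, 0, 0], [0, 0, 0], [0, 0, 0]], "grip": [0.1, 0.1, 0.1, 0.1, 0.1]}}

```text
time: 3.85
ee_pos: [0.5535, 0.1236, 0.1018]
tcp_rot: [-179.4, 0.2, 85.0]
wrist_force: [-0.6, 0.1, 0.1]
opening: 0.0087
grasp_force: 0.0
```

```bash
python3 - <<'E'
from h import *
a=viewer.camera("top")["color"][170:320,200:400]; b=viewer.camera("scene")["color"][200:350,270:470]
r=lambda i:cv2.resize(i[:,:,::-1],None,fx=2.6,fy=2,interpolation=cv2.INTER_CUBIC)
s=lambda i:cv2.resize(i[:,:,::-1],(400,300),interpolation=cv2.INTER_CUBIC)
cv2.imwrite("pics/close.png",np.hstack([s(a),s(b)])); print(bot.get_obs()['ee_pos'])
E
```

```text
[0.55689625 0.12429957 0.10923475]
```

View pics/close.png

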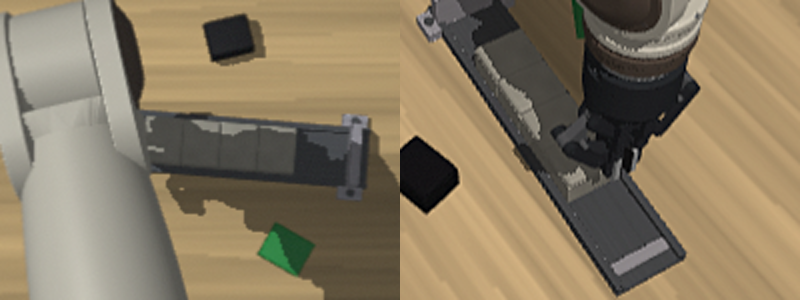

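The gripper (scene crop 625,170) hangs over the channel behind the last paver, whose back edge is at scene crop (610,185). The row and stop are unchanged. I'll descend into the channel.

Emit:
{"name": "move_arm", "arguments": {"offset": [[0, 0, 2.5], [0, 0, 2.5], [0, 0, 1.5], [0, 0, 0.9], [0, 0, 0]], "twist": [[0, 0, 0], [0, 0, 0], [0, 0, 0], [0, 0, 0], [0, 0, 0]], "grip": [0.1, 0.1, 0.1, 0.1, 0.1]}}

```text
time: 4.45
ee_pos: [0.5573, 0.1244, 0.0348]
tcp_rot: [180.0, -0.0, 85.1]
wrist_force: [0.2, 0.1, 0.7]
opening: 0.0088
grasp_force: 0.0
```

Emit:
{"name": "move_arm", "arguments": {"offset": [[-0.2, 0, 0], [-0.2, 0, 0], [-0.2, 0, 0], [-0.2, 0, 0], [0, 0, 0]], "twist": [[0, 0, 0], [0, 0, 0], [0, 0, 0], [0, 0, 0], [0, 0, 0]], "grip": [0.1, 0.1, 0.1, 0.1, 0.1]}}

```text
time: 4.95
ee_pos: [0.5564, 0.1161, 0.0345]
tcp_rot: [180.0, -0.0, 85.1]
wrist_force: [-0.2, -0.2, 0.3]
opening: 0.0087
grasp_force: 0.0
```

Emit:
{"name": "move_arm", "arguments": {"offset": [[-0.15, 0, 0], [-0.15, 0, 0], [-0.15, 0, 0], [-0.15, 0, 0], [-0.15, 0, 0]], "twist": [[0, 0, 0], [0, 0, 0], [0, 0, 0], [0, 0, 0], [0, 0, 0]], "grip": [0.1, 0.1, 0.1, 0.1, 0.1]}}

```text
time: 5.45
ee_pos: [0.5557, 0.1088, 0.0343]
tcp_rot: [-180.0, -0.0, 85.1]
wrist_force: [0.7, 0.3, -0.0]
opening: 0.0087
grasp_force: 0.0
```

Emit:
{"name": "move_arm", "arguments": {"offset": [[-0.1, 0, 0], [-0.1, 0, 0], [-0.1, 0, 0], [-0.1, 0, 0], [-0.1, 0, 0]], "twist": [[0, 0, 0], [0, 0, 0], [0, 0, 0], [0, 0, 0], [0, 0, 0]], "grip": [0.1, 0.1, 0.1, 0.1, 0.1]}}

```text
time: 5.95
ee_pos: [0.5552, 0.1041, 0.0343]
tcp_rot: [-180.0, -0.0, 85.1]
wrist_force: [0.0, 3.8, -0.5]
opening: 0.0084
grasp_force: 2.2
```

Contact at TCP y ≈ 0.105, about 4 N. Pushing on.

Emit:
{"name": "move_arm", "arguments": {"offset": [[-0.15, 0, 0], [-0.2, 0, 0], [-0.2, 0, 0], [-0.2, 0, 0], [-0.2, 0, 0]], "twist": [[0, 0, 0], [0, 0, 0], [0, 0, 0], [0, 0, 0], [0, 0, 0]], "grip": [0.1, 0.1, 0.1, 0.1, 0.1]}}

```text
time: 6.45
ee_pos: [0.5544, 0.0942, 0.0342]
tcp_rot: [-180.0, 0.0, 85.1]
wrist_force: [0.0, 4.9, -0.9]
opening: 0.0083
grasp_force: 2.1
```

Emit:
{"name": "move_arm", "arguments": {"offset": [[-0.2, 0, 0], [-0.2, 0, 0], [-0.2, 0, 0], [-0.2, 0, 0], [-0.2, 0, 0]], "twist": [[0, 0, 0], [0, 0, 0], [0, 0, 0], [0, 0, 0], [0, 0, 0]], "grip": [0.1, 0.1, 0.1, 0.1, 0.1]}}

```text
time: 6.95
ee_pos: [0.5536, 0.0843, 0.0343]
tcp_rot: [-180.0, -0.0, 85.1]
wrist_force: [-0.1, 3.3, -0.4]
opening: 0.0083
grasp_force: 2.1
```

Emit:
{"name": "move_arm", "arguments": {"offset": [[-0.2, 0, 0], [-0.2, 0, 0], [-0.2, 0, 0], [-0.2, 0, 0], [-0.2, 0, 0]], "twist": [[0, 0, 0], [0, 0, 0], [0, 0, 0], [0, 0, 0], [0, 0, 0]], "grip": [0.1, 0.1, 0.1, 0.1, 0.1]}}

```text
time: 7.45
ee_pos: [0.5527, 0.0744, 0.0343]
tcp_rot: [-180.0, 0.0, 85.1]
wrist_force: [1.1, 3.9, -1.4]
opening: 0.0086
grasp_force: 2.1
```

Emit:
{"name": "move_arm", "arguments": {"offset": [[-0.2, 0, 0], [-0.2, 0, 0], [-0.2, 0, 0], [-0.2, 0, 0], [-0.2, 0, 0]], "twist": [[0, 0, 0], [0, 0, 0], [0, 0, 0], [0, 0, 0], [0, 0, 0]], "grip": [0.1, 0.1, 0.1, 0.1, 0.1]}}

```text
time: 7.95
ee_pos: [0.5519, 0.0644, 0.0343]
tcp_rot: [180.0, -0.0, 85.1]
wrist_force: [0.4, 4.0, -0.9]
opening: 0.0088
grasp_force: 2.1
```

Emit:
{"name": "move_arm", "arguments": {"offset": [[-0.2, 0, 0], [-0.2, 0, 0], [-0.2, 0, 0], [-0.2, 0, 0], [-0.2, 0, 0]], "twist": [[0, 0, 0], [0, 0, 0], [0, 0, 0], [0, 0, 0], [0, 0, 0]], "grip": [0.1, 0.1, 0.1, 0.1, 0.1]}}

```text
time: 8.45
ee_pos: [0.551, 0.0544, 0.0343]
tcp_rot: [-180.0, -0.0, 85.1]
wrist_force: [0.8, 4.7, -0.4]
opening: 0.0084
grasp_force: 2.1
```

Emit:
{"name": "move_arm", "arguments": {"offset": [[-0.15, 0, 0], [-0.15, 0, 0], [-0.15, 0, 0], [-0.1, 0, 0], [-0.1, 0, 0]], "twist": [[0, 0, 0], [0, 0, 0], [0, 0, 0], [0, 0, 0], [0, 0, 0]], "grip": [0.1, 0.1, 0.1, 0.1, 0.1]}}

```text
time: 8.95
ee_pos: [0.5505, 0.048, 0.0343]
tcp_rot: [-180.0, -0.0, 85.1]
wrist_force: [0.4, 4.2, -0.8]
opening: 0.0084
grasp_force: 2.0
```

```bash
python3 - <<'E'
from h import *
print(bot.get_obs()['ee_pos'],bot.get_obs()['wrist_force'])
p=viewer.camera("top"); cv2.imwrite("pics/mid.png",cv2.resize(p["color"][200:290,280:400][:,:,::-1],None,fx=6,fy=6,interpolation=cv2.INTER_CUBIC))
E
```

```text
[0.55048579 0.04803277 0.03428471] [ 0.35962009  4.15435321 -0.77914458]
```

View pics/mid.png

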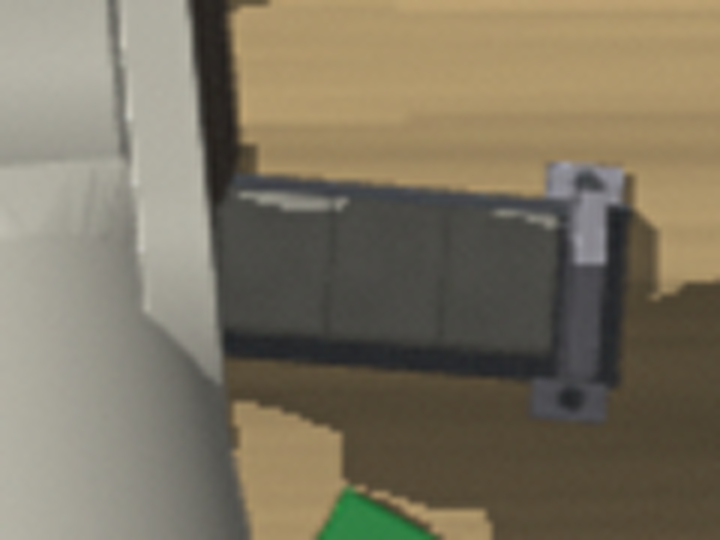

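The row is closed up and its front edge (crop 556,280) is a few mm short of the stop plate (567,290). I'll creep in at 5 mm/s.

Emit:
{"name": "move_arm", "arguments": {"offset": [[-0.05, 0, 0], [-0.05, 0, 0], [-0.05, 0, 0], [-0.05, 0, 0], [-0.05, 0, 0]], "twist": [[0, 0, 0], [0, 0, 0], [0, 0, 0], [0, 0, 0], [0, 0, 0]], "grip": [0.1, 0.1, 0.1, 0.1, 0.1]}}

```text
time: 9.5
ee_pos: [0.5503, 0.0456, 0.0343]
tcp_rot: [-180.0, -0.0, 85.1]
wrist_force: [-0.2, 3.6, -0.7]
opening: 0.0085
grasp_force: 2.0
```

Emit:
{"name": "move_arm", "arguments": {"offset": [[-0.05, 0, 0], [-0.05, 0, 0], [-0.05, 0, 0], [-0.05, 0, 0]], "twist": [[0, 0, 0], [0, 0, 0], [0, 0, 0], [0, 0, 0]], "grip": [0.1, 0.1, 0.1, 0.1]}}

```text
time: 9.9
ee_pos: [0.5501, 0.0436, 0.0343]
tcp_rot: [-180.0, 0.0, 85.1]
wrist_force: [-1.0, 4.0, -2.1]
opening: 0.0086
grasp_force: 2.0
```

Emit:
{"name": "move_arm", "arguments": {"offset": [[-0.05, 0, 0], [-0.05, 0, 0], [-0.05, 0, 0]], "twist": [[0, 0, 0], [0, 0, 0], [0, 0, 0]], "grip": [0.1, 0.1, 0.1]}}

```text
time: 10.2
ee_pos: [0.5501, 0.0428, 0.0343]
tcp_rot: [180.0, -0.1, 85.2]
wrist_force: [-0.1, 10.7, -1.4]
opening: 0.0089
grasp_force: 5.2
```

Emit:
{"name": "move_arm", "arguments": {"offset": [[-0.04, 0, 0], [0, 0, 0]], "twist": [[0, 0, 0], [0, 0, 0]], "grip": [0.1, 0.1]}}

```text
time: 10.4
ee_pos: [0.5502, 0.0428, 0.0344]
tcp_rot: [180.0, -0.1, 85.2]
wrist_force: [0.6, 10.2, -1.2]
opening: 0.009
grasp_force: 5.3
```

Emit:
{"name": "move_arm", "arguments": {"offset": [[-0.05, 0, 0], [0, 0, 0]], "twist": [[0, 0, 0], [0, 0, 0]], "grip": [0.1, 0.1]}}

```text
time: 10.6
ee_pos: [0.5502, 0.0428, 0.0344]
tcp_rot: [180.0, -0.2, 85.2]
wrist_force: [1.6, 13.0, -2.3]
opening: 0.0086
grasp_force: 6.6
```

The TCP has stopped moving and the force has risen to 13 N, so the row is solid against the stop. I'll draw straight back gently, then lift clear.

Emit:
{"name": "move_arm", "arguments": {"offset": [[0.1, 0, 0], [0.2, 0, 0], [0.5, 0, 0], [1, 0, 0], [1, 0, 0]], "twist": [[0, 0, 0], [0, 0, 0], [0, 0, 0], [0, 0, 0], [0, 0, 0]], "grip": [0.1, 0.1, 0.1, 0.1, 0.1]}}

```text
time: 11.1
ee_pos: [0.5524, 0.0697, 0.0344]
tcp_rot: [180.0, 0.0, 85.1]
wrist_force: [0.7, -0.0, 0.3]
opening: 0.0088
grasp_force: 0.0
```

Emit:
{"name": "move_arm", "arguments": {"offset": [[0, 0, -2], [0, 0, -4], [0, 0, -4.5], [0, 0, -4.5], [0, 0, -4.5]], "twist": [[0, 0, 0], [0, 0, 0], [0, 0, 0], [0, 0, 0], [0, 0, 0]], "grip": [0.1, 0.1, 0.1, 0.1, 0.1]}}

```text
time: 11.6
ee_pos: [0.552, 0.0698, 0.2312]
tcp_rot: [180.0, 0.0, 85.2]
wrist_force: [1.9, -0.7, -0.1]
opening: 0.0087
grasp_force: 0.0
```

Emit:
{"name": "move_arm", "arguments": {"offset": [[4, 0, 0], [4, 0, 0], [4, 0, 0], [4, 0, 0], [0, 0, 0]], "twist": [[0, 0, 0], [0, 0, 0], [0, 0, 0], [0, 0, 0], [0, 0, 0]], "grip": [0.1, 0.1, 0.1, 0.1, 0.1]}}

```text
time: 12.1
ee_pos: [0.5655, 0.2333, 0.2284]
tcp_rot: [-180.0, -0.0, 85.4]
wrist_force: [0.7, -0.3, 0.5]
opening: 0.0086
grasp_force: 0.0
```

```bash
python3 - <<'E'
from h import *
p=viewer.camera("top"); cv2.imwrite("pics/end.png",cv2.resize(p["color"][170:320,220:420][:,:,::-1],None,fx=4,fy=4,interpolation=cv2.INTER_CUBIC))
print(bot.get_obs()['ee_pos'],bot.get_obs()['time'])
v,w=np.mgrid[215:270,225:385]; X=at_depth(p,np.c_[w.ravel(),v.ravel()])
u=np.array([-.083,-.9965]); s=(X[:,:2]-[.5627,.1943])@u
m=(X[:,2]>0.036)&(X[:,2]<0.047)&(s<.34)&(s>.12); r=cv2.minAreaRect(X[m][:,:2].astype(np.float32)); print(r, s[m].min(), s[m].max())
E
```

```text
[0.56543305 0.23135131 0.22857408] 12.15
((0.5426394939422607, -0.05591768026351929), (0.17767922580242157, 0.05500447377562523), 84.89099884033203) 0.16211137495390665 0.3398786812815818
```

View pics/end.png

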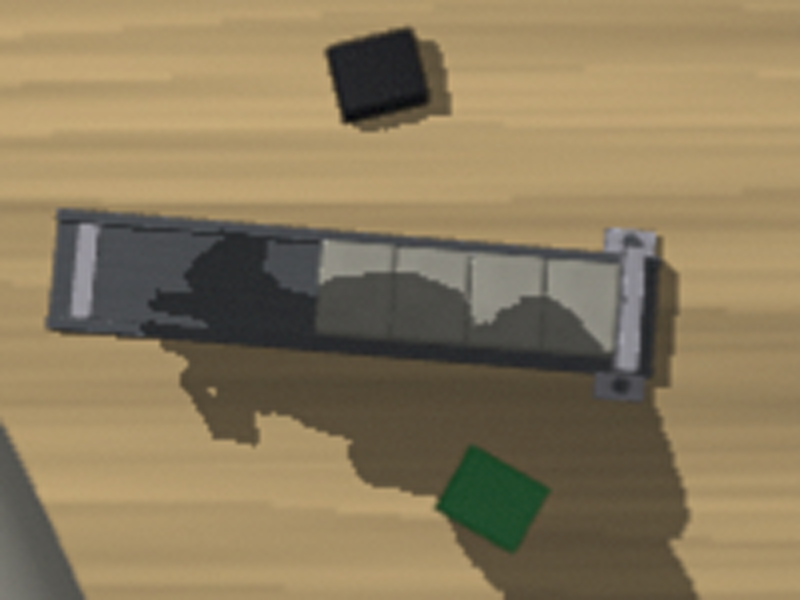

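The four pavers (crop 318–618, 240–355) sit closed up against the stop plate (620–645), with no visible gaps. The gripper is clear and the look-alikes haven't moved.

```bash
python3 -c "
from workcell import bot
print(bot.job_done())"
```

```text
the job is handed in; nothing more can be done
None
```

I pushed the four-paver row home against the end stop as one closed train (push force readings peaked at about 13 N), drew the gripper back clear and handed the job in; no verdict came back.

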